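# Stock the tumbler rack and box the spares

## Robot

A 6-joint arm with a two-finger parallel gripper is mounted at the origin on the work surface. World frame = base frame: x ahead of the robot, y to its left, z up, the work surface at z = 0. Lengths are in mm, angles in rad, forces in N, time in s.
With the tool pointing down it reaches from about 350 to 975 mm from the base axis. Payload 7.1 kg.
Tool frame: the origin (TCP) lies midway between the tips of the shut fingers; the grasp point (between the pads) lies 19 mm behind it; z points along the fingers, y is the line along which they close (so a half turn about z gives the same grasp; the last joint's range is limited). The gripper opens to 88 mm and grips with 3 to 60 N. Pads are 20 mm wide; open, the fingers measure 115 mm over their backs; the gripper's body (75 mm by 178 mm) begins 61 mm behind the grasp point.
Start: joints at [1.148, 0.423, 1.63, -0, 1.089, -0.019], TCP at [245.54, 574.73, 222.675] pointing down, gripper open.
Joint ranges: [-3, 3], [-0.9, 2.11], [0.09, 2.58], [-1.31, 4.45], [0.11, 2.69], [-2.54, 2.54]. Speed limits (rad/s): [2.39, 2.39, 3.01, 3.14, 3.14, 3.14].

## Interface

Orientations are given as a rotation vector (axis times angle).
In Python, from workcell import ctrl gives the robot as it stands. The module is installed in compiled form; this text tells all that it offers.
- The arm moves only by the tool apply_moves, never from a script. Its argument "targets" is a list of rows, each a list of 3 entries, a list of its own where there are three numbers: the opening, from -1 (shut) to 1 (fully open), then the shift along the tool's x, y, z normalised to -1 to 1, where 1 is 5 cm, then the turn, a rotation vector about the tool's x, y, z normalised to -1 to 1, where 1 is 90 degrees. In form: [[jaw, [x, y, z], [wx, wy, wz]], ...]. A call has 1 to 8 rows; each row shifts and turns the commanded pose from where the row before left it, along the tool's axes as they then stand; what a row does not reach is not made up. A row lasts 1/8 s, in which the tool goes at most 62.5 mm and 10.7 degrees, less where a joint would pass 70% of its speed; a pose out of reach is approached as far as the arm can. A call with a number of a shift or a turn outside -1 to 1 is refused whole. A call with a gripper value outside its range is refused whole. The fingers move at their own pace and stop on an object; the grip force is fixed at half the most. Time passes only in rows, so rows that do not move let the fingers close. It gives the time, the measured TCP pose, the force, the opening and the grip force at its end, in the units of the state.
- ctrl.get_obs(): the state, without advancing time (a new reading comes with each control period).
- ctrl.get_image(name): name is "scene" or "top" or "wrist"; returns a dict with "pixels" (420x560x3 uint8, blue, green, red), "camera_matrix" (3x3 intrinsics, pixels), "k1" (the pictures are not rectified: a ray, as slopes to the right and down, at radius r is drawn at 1 + k1 r^2 times it, then the intrinsics apply), "view" (4x4, takes a point from world to camera coordinates); the wrist camera has in their place "hand_eye" (4x4, takes a point from camera to tool coordinates, whose origin is the TCP and whose axes are the flange's). Camera axes: x right, y down, z forward; pixel columns grow to the right and rows downward; lengths in mm; the calibration is good to about 2 mm. A picture is of the moment at which its call begins: read the wrist's pose just before it. There is no depth.
- ctrl.close_job(): hands the job in; it is judged then, once.
Trained networks look in the newest picture that a camera, given by its name, has taken for a name from the list of things; names that differ only in an ending like _2 or _b are one class to them, and where a whole thing is asked for, a point or a joint stands for the part that bears it (a point fixed in the world has none). Each returns a list of dicts, best first, with "score" (0 to 1); they miss things now and then, are a little off and sometimes report something else, mostly with a low value. They report only what shows in the picture. A call takes as long as a camera call. They do not tell look-alikes from the thing itself.
- ctrl.masks_of(label, camera): "region" (420x560 bool, what is visible of it) and "bbox" ([left, top, right, bottom] in pixels, round what is visible of it).
- ctrl.pinpoint(label, camera): "xy" ([column, row] in pixels: a listed point, or the origin of a listed thing).
The state is a dict: "t": time; "qpos": joint angles; "qvel": joint speeds; "joint_torque": joint torques, N m; "ee_pos": TCP position; "orientation": TCP orientation; "ft_force": force on the tool from outside, world axes, zero at the start; "moment": the same for the moment, N m; "width": finger opening in mm; "grasp_force": force on a finger pad.
Only numpy, scipy, OpenCV 4.12 (cv2) and the standard library are available. Lean on these libraries where they do the work, as an engineer would, in place of code of your own. Each camera call takes 0.05 s, during which the arm holds its last target. There are 200 camera calls.

## Task

Put one tumbler upside down on every empty peg of the drying rack, so that it stands straight with its rim flat on the tray; tumblers already on the rack stay where they are. Lay the tumblers left over, if any, in the open carton, then fold the carton shut: both short flaps first and, with those down, the two long flaps over them, all pressed flat. Leave the other things on the counter alone.

Things in the scene. Friction and masses are not known exactly. Their poses are not given: they have to be found in the camera images.
- tumbler_1: white plastic tumbler, eight flat sides, straight, 86 mm long, 56 mm across flats (61 over corners), wall 2.5 mm, 82 mm deep inside, about 90 g. Origin: centre of its mouth; +x points out of the mouth along the axis, the base is 86 mm back. Starts lying on one of its flats on the counter, axis 28 mm up, mouth to the nearer side (left or right).
- tumbler_2: white plastic tumbler, eight flat sides, straight, 86 mm long, 56 mm across flats (61 over corners), wall 2.5 mm, 82 mm deep inside, about 90 g. Origin: centre of its mouth; +x points out of the mouth along the axis, the base is 86 mm back. Starts lying on one of its flats on the counter, axis 28 mm up, mouth to the nearer side (left or right).
- tumbler_3: white plastic tumbler, eight flat sides, straight, 86 mm long, 56 mm across flats (61 over corners), wall 2.5 mm, 82 mm deep inside, about 90 g. Origin: centre of its mouth; +x points out of the mouth along the axis, the base is 86 mm back. Starts lying on one of its flats on the counter, axis 28 mm up, mouth to the nearer side (left or right).
- tumbler_4: white plastic tumbler, eight flat sides, straight, 86 mm long, 56 mm across flats (61 over corners), wall 2.5 mm, 82 mm deep inside, about 90 g. Origin: centre of its mouth; +x points out of the mouth along the axis, the base is 86 mm back. Starts lying on one of its flats on the counter, axis 28 mm up, mouth to the nearer side (left or right). May be absent.
- racked_1: white plastic tumbler, eight flat sides, straight, 86 mm long, 56 mm across flats (61 over corners), wall 2.5 mm, 82 mm deep inside, about 90 g. Origin: centre of its mouth; +x points out of the mouth along the axis, the base is 86 mm back. At the start it stands upside down on peg_1; absent if that peg starts empty.
- racked_2: white plastic tumbler, eight flat sides, straight, 86 mm long, 56 mm across flats (61 over corners), wall 2.5 mm, 82 mm deep inside, about 90 g. Origin: centre of its mouth; +x points out of the mouth along the axis, the base is 86 mm back. At the start it stands upside down on peg_2; absent if that peg starts empty.
- racked_3: white plastic tumbler, eight flat sides, straight, 86 mm long, 56 mm across flats (61 over corners), wall 2.5 mm, 82 mm deep inside, about 90 g. Origin: centre of its mouth; +x points out of the mouth along the axis, the base is 86 mm back. At the start it stands upside down on peg_3; absent if that peg starts empty.
- rack: countertop drying rack, fixed: a grey plastic drip tray 104 (x) x 286 (y) x 10 mm with three steel posts in a row along its y axis, 105 mm apart. Origin under its middle on the counter, z up.
- peg_1 (a point): foot of a drying peg, on its axis at the tray's surface (10 mm above the counter), axes as the rack's: the one at the rack's -y end. The peg is an upright post 24 mm in diameter with a domed top, 62 mm high above the tray; a tumbler over it stands with its rim on the tray, its mouth's centre at most 16 mm from this point.
- peg_2 (a point): foot of a drying peg, on its axis at the tray's surface (10 mm above the counter), axes as the rack's: the middle one. The peg is an upright post 24 mm in diameter with a domed top, 62 mm high above the tray; a tumbler over it stands with its rim on the tray, its mouth's centre at most 16 mm from this point.
- peg_3 (a point): foot of a drying peg, on its axis at the tray's surface (10 mm above the counter), axes as the rack's: the one at the rack's +y end. The peg is an upright post 24 mm in diameter with a domed top, 62 mm high above the tray; a tumbler over it stands with its rim on the tray, its mouth's centre at most 16 mm from this point.
- carton: open cardboard carton, fixed to the counter: outside 146 (x) x 206 (y) x 92 mm high, walls and floor 4 mm; four top flaps, each 72 mm from crease to free edge and 3 mm thick, creased along the top outer edges of the walls (crease height 93.5 mm for the short flaps, 97 mm for the long ones). Origin under its middle on the counter, z up, x and y along its sides.
- long_flap_near (a joint): hinge angle of the carton's long flap on its -x side, rad: 0 = folded shut (level), 1.57 = standing straight up, 3.0 = laid right back outwards, as far as it goes. Runs the whole 206 mm side. The crease is stiff enough that the flap stays where it is left; under 1 N folds it.
- long_flap_far (a joint): hinge angle of the carton's long flap on its +x side, rad: 0 = folded shut (level), 1.57 = standing straight up, 3.0 = laid right back outwards, as far as it goes. Runs the whole 206 mm side. The crease is stiff enough that the flap stays where it is left; under 1 N folds it.
- short_flap_left (a joint): hinge angle of the carton's short flap on its +y side, rad: 0 = folded shut (level), 1.57 = standing straight up, 3.0 = laid right back outwards, as far as it goes. Runs the whole 146 mm side. The crease is stiff enough that the flap stays where it is left; under 1 N folds it.
- short_flap_right (a joint): hinge angle of the carton's short flap on its -y side, rad: 0 = folded shut (level), 1.57 = standing straight up, 3.0 = laid right back outwards, as far as it goes. Runs the whole 146 mm side. The crease is stiff enough that the flap stays where it is left; under 1 N folds it.
- stapler: bystander: beige plastic stapler, 135 x 36 x 53 mm, long axis x. Origin under its middle.
- room_key_1: bystander: aluminium key on an orange diamond fob, about 115 mm long along x, 4 mm thick. Origin under the fob's middle.
- room_key_2: bystander: another such key and fob. Origin under the fob's middle.
- torch: bystander: silver metal torch lying along its y axis, 155 mm long, head 44 mm. Origin on the counter under its middle.
- mug: bystander: blue ceramic mug, 80 mm wide, 92 mm high. Origin under its middle.
Mind the look-alikes: they are no part of the job. Leave any orange look-alike of the racked_1 alone. Leave any orange look-alike of the tumbler_3 alone.

How it is judged:
By the outcome, as a careful person would: the job done as asked, in the order asked, and still so for the second after the job is handed in, with the robot touching nothing.
Of racked_1, racked_2, racked_3, tumbler_4 only 1 to 2 are there at a start; the rules pass over those that are not, and their reading is None.
At some moment in a run one of tumbler_1, tumbler_2, tumbler_3, tumbler_4 may be knocked a few centimetres aside while the robot is not near it.
It also fails if it takes over 208 s, if anything falls off the work surface, if the arm or the gripper's body presses on something with over 40 N, if the wrist force passes 120 N, or if a joint passes its speed limit or range.

## Working session

There is one attempt and no reset: what is moved stays moved. The work goes in short steps, Python scripts to look and compute and a tool call to move; the robot and the scene stay as the last step left them, time stands still between calls to the robot, and variables do not carry over. Pictures are saved under pics/ and viewed, at most 14 in all, crops included, and the job is handed in when it is done.

Besides the shell and the picture viewer there is one more tool, called after ">>>" as name([rows], argument=value, ...), one row to a line, values as JSON. apply_moves: Moves the arm, as the interface text tells. Scaled input: -1 to 1 covers 5 cm each way for a shift and 90 degrees each way for a turn. Its arguments: {"type":"object","properties":{"targets":{"type":"array"}},"required":["targets"]}

```bash
mkdir -p pics; cat > h.py <<'E'
import numpy as np, cv2
from scipy.spatial.transform import Rotation as R
from workcell import ctrl
def cam(name):
    o=ctrl.get_obs(); im=ctrl.get_image(name)
    K=np.array(im["camera_matrix"]);k1=im["k1"]
    if name=="wrist":
        T=np.eye(4);T[:3,:3]=R.from_rotvec(o["orientation"]).as_matrix();T[:3,3]=o["ee_pos"]
        V=np.linalg.inv(T@np.array(im["hand_eye"]))
    else: V=np.array(im["view"])
    return im["pixels"],(K,k1,V)
def proj(c,P):
    K,k1,V=c;P=np.atleast_2d(P);X=P@V[:3,:3].T+V[:3,3];s=X[:,:2]/X[:,2:]
    s=s*(1+k1*(s**2).sum(1,keepdims=True));return s@K[:2,:2].T+K[:2,2]
def ray(c,uv):
    K,k1,V=c
    s=cv2.undistortPoints(np.array(uv,float).reshape(-1,1,2),K,np.array([k1,0,0,0.]))[:,0]
    d=np.c_[s,np.ones(len(s))]@V[:3,:3];return -V[:3,:3].T@V[:3,3],d
def at(c,uv,z):
    o,d=ray(c,uv);return o+d*((z-o[2])/d[:,2])[:,None]
E
python3 - <<'E'
from h import *
o=ctrl.get_obs();print(o["t"],o["ee_pos"],o["orientation"],o["width"])
for n in("top","scene"):
    p,c=cam(n);cv2.imwrite(f"pics/{n}0.png",p)
    print(n,"campos",(-c[2][:3,:3].T@c[2][:3,3]).round())
    for l in["tumbler_1","racked_1","rack","carton","peg_1","stapler","room_key_1","torch","mug"]:
        for m in ctrl.pinpoint(l,n):
            if m["score"]>.2:print(l,round(m["score"],2),np.round(m["xy"]),at(c,m["xy"],dict(tumbler_1=28,peg_1=10,racked_1=10).get(l,0)).round()[0,:2])
E
```

```text
0.0 [245.28621867 574.24784809 221.91411123] [-6.29845919e-01 -3.07746060e+00  2.36150519e-03] 87.90533374486625
top campos [ 377.  -44. 1429.]
tumbler_1 0.96 [218. 256.] [460. 112.]
tumbler_1 0.81 [218. 197.] [620. 111.]
tumbler_1 0.73 [307. 259.] [ 450. -126.]
tumbler_1 0.62 [206. 318.] [295. 142.]
racked_1 0.94 [368. 243.] [ 493. -293.]
racked_1 0.85 [448. 249.] [ 474. -513.]
racked_1 0.67 [401. 294.] [ 354. -379.]
rack 0.88 [372. 249.] [ 477. -307.]
rack 0.48 [333. 244.] [ 491. -199.]
carton 0.84 [150. 242.] [499. 301.]
carton 0.68 [416. 188.] [ 647. -437.]
carton 0.44 [330. 161.] [ 723. -197.]
peg_1 0.96 [370. 245.] [ 487. -300.]
peg_1 0.61 [333. 247.] [ 484. -198.]
peg_1 0.58 [410. 249.] [ 476. -409.]
stapler 0.7 [193. 148.] [764. 186.]
room_key_1 0.75 [329. 163.] [ 719. -195.]
room_key_1 0.71 [370. 240.] [ 501. -303.]
room_key_1 0.7 [273. 144.] [774. -38.]
torch 0.7 [421. 187.] [ 648. -448.]
mug 0.57 [115. 181.] [670. 404.]
scene campos [1155. -736.  959.]
tumbler_1 0.83 [260. 168.] [313. 119.]
tumbler_1 0.7 [292. 182.] [449. 139.]
tumbler_1 0.63 [330. 206.] [612. 132.]
tumbler_1 0.59 [234. 222.] [ 448. -129.]
racked_1 0.91 [146. 257.] [ 355. -390.]
racked_1 0.62 [137. 308.] [ 481. -510.]
racked_1 0.61 [164. 286.] [ 475. -415.]
rack 0.69 [197. 269.] [ 488. -312.]
rack 0.58 [293. 185.] [438. 154.]
rack 0.33 [332. 170.] [485. 318.]
carton 0.59 [335. 172.] [497. 317.]
carton 0.39 [226. 247.] [ 484. -199.]
peg_1 0.97 [195. 268.] [ 487. -318.]
peg_1 0.84 [165. 282.] [ 466. -406.]
peg_1 0.73 [224. 245.] [ 482. -203.]
stapler 0.63 [371. 231.] [759. 161.]
stapler 0.45 [167. 282.] [ 464. -400.]
room_key_1 0.69 [286. 293.] [ 724. -198.]
room_key_1 0.64 [338. 269.] [775. -32.]
torch 0.74 [226. 248.] [ 485. -201.]
torch 0.72 [200. 334.] [ 653. -440.]
torch 0.29 [196. 266.] [ 477. -307.]
mug 0.59 [390. 181.] [668. 413.]
```

View pics/top0.png

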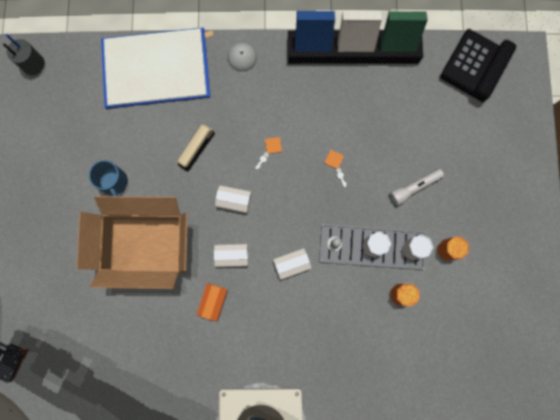

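View pics/scene0.png

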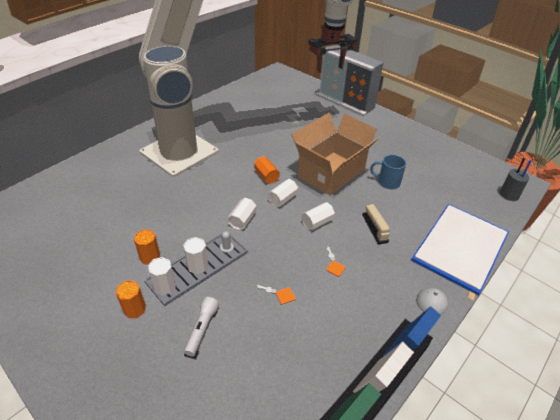

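Top view: white tumblers lie at (232,199), (231,255) and (292,264). The one at (212,302) is the orange look-alike. Pegs 1 and 2 are taken, and the empty peg is peg_3 at (334,243). The carton at (145,245) has all its flaps up or open. So one tumbler goes on peg_3 and two go in the carton.

```bash
python3 - <<'E'
from h import *
p,c=cam("top")
for l,z in(("tumbler_1",35),("rack",10)):
  for m in ctrl.masks_of(l,"top"):
    if m["score"]<.3: continue
    r=m["region"].astype(np.uint8);col=p[m["region"]].mean(0).round()
    b=cv2.boxPoints(cv2.minAreaRect(cv2.findNonZero(r)))
    w=at(c,b,z)[:,:2];e=w[1]-w[0],w[2]-w[1];L=max(e,key=np.linalg.norm)
    print(l,round(m["score"],2),col,"ctr",w.mean(0).round(1),[round(np.linalg.norm(x)) for x in e],"axis deg",np.degrees(np.arctan2(L[1],L[0])).round(1))
w=ctrl.get_image("wrist");print(np.round(w["hand_eye"],3),w["camera_matrix"],w["k1"])
a=cv2.resize(p[180:300,60:260],None,fx=4,fy=4,interpolation=3);cv2.imwrite("pics/c1.png",a)
g,_=cam("scene");s=cv2.resize(g[105:275,170:390],None,fx=3.4,fy=3.4,interpolation=3);cv2.imwrite("pics/s1.png",s)
E
```

```text
tumbler_1 0.84 [ 56. 111. 196.] ctr [338.3 126.9] [85, 56] axis deg -18.2
tumbler_1 0.64 [191. 195. 196.] ctr [611.4  72.9] [61, 94] axis deg -101.8
tumbler_1 0.64 [200. 203. 204.] ctr [460.   76.6] [88, 56] axis deg -90.3
tumbler_1 0.37 [ 66.  92. 120.] ctr [498.4 205.5] [153, 21] axis deg -1.0
rack 0.93 [122. 120. 118.] ctr [ 483.2 -307. ] [104, 290] axis deg -95.1
[[ 1.00000e-03 -9.53000e-01 -3.04000e-01  8.44440e+01]
 [ 1.00000e+00  1.00000e-03  0.00000e+00 -1.51000e-01]
 [ 0.00000e+00 -3.04000e-01  9.53000e-01 -1.61262e+02]
 [ 0.00000e+00  0.00000e+00  0.00000e+00  1.00000e+00]] [[317.7939355    0.         279.90276145]
 [  0.         317.7939355  211.54889081]
 [  0.           0.           1.        ]] -0.0004925177131998904
```

View pics/s1.png

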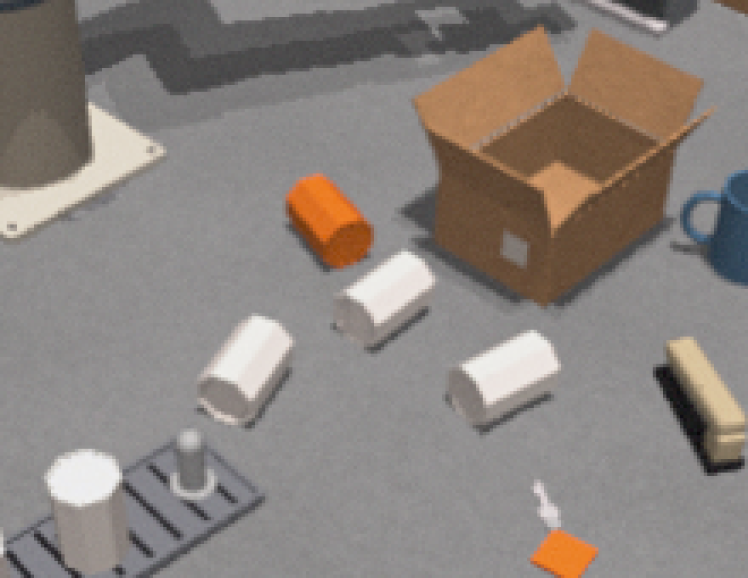

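>>> apply_moves([
  [1,[0,0,0],[0,0,0.1062]],
  [1,[0,0,0],[0,0,0.1062]],
  [1,[0,0,0],[0,0,0.1062]],
  [1,[0,0,0],[0,0,0.1062]],
  [1,[0,0,0],[0,0,0.1062]],
  [1,[0,0,0],[0,0,0.1062]],
  [1,[0,0,0],[0,0,0.1062]],
])

```text
t: 2.12
ee_pos: [245.5, 574.7, 222.7]
orientation: [2.228, 2.215, -0.0]
ft_force: [-0.2, 0.6, 0.2]
width: 88.0
grasp_force: 0.0
```

>>> apply_moves([
  [1,[-1,0.43,0],[0,0,0]],
  [1,[-1,0.43,0],[0,0,0]],
  [1,[-1,0.43,0],[0,0,0]],
  [1,[-1,0.43,0],[0,0,0]],
  [1,[-1,0.43,0],[0,0,0]],
  [1,[-1,0.43,0],[0,0,0]],
  [1,[-1,0.43,0],[0,0,0]],
  [1,[-1,0.43,0],[0,0,0]],
])

```text
t: 3.12
ee_pos: [417.9, 173.1, 223.0]
orientation: [2.222, 2.221, 0.001]
ft_force: [1.9, -0.3, -0.4]
width: 87.7
grasp_force: 0.0
```

>>> apply_moves([
  [1,[-1,0.43,0],[0,0,0]],
  [1,[-1,0.43,0],[0,0,0]],
  [1,[0,0,0],[0,0,0]],
])

```text
t: 3.5
ee_pos: [461.5, 71.8, 222.9]
orientation: [2.227, 2.214, 0.001]
ft_force: [-0.3, 0.4, -0.2]
width: 87.9
grasp_force: 0.0
```

```bash
cat >> h.py <<'E'
def frame(yaw,tilt):  # tool x heading yaw(deg), z down, then tilt about tool y (z toward x)
    a=np.radians(yaw);x=[np.cos(a),np.sin(a),0];z=[0,0,-1]
    return R.from_matrix(np.c_[x,np.cross(z,x),z])*R.from_euler("y",tilt,degrees=True)
def go(pos,yaw,tilt,tcp=False,obs=None):
    """print world delta, shift in current tool axes (units), turn in units, for grasp point pos"""
    o=obs or ctrl.get_obs();Rc=R.from_rotvec(o["orientation"]);Rt=frame(yaw,tilt)
    P=np.array(pos,float)+(0 if tcp else Rt.apply([0,0,19]))
    d=P-o["ee_pos"];print("t",round(o["t"],2),"TCP target",P.round(1),"d world",d.round(1),"tool units",(Rc.inv().apply(d)/50).round(3),
      "in final axes",(Rt.inv().apply(d)/50).round(3),"turn",((Rc.inv()*Rt).as_rotvec()/(np.pi/2)).round(3),"q",np.round(o["qpos"],2))
def lying(camname,zt=28,thr=.3):
    p,c=cam(camname);out=[]
    for m in ctrl.masks_of("tumbler_1",camname):
        if m["score"]<thr:continue
        r=m["region"].astype(np.uint8);col=p[m["region"]].mean(0)
        if col[0]<130 and col[2]>150: continue
        b=cv2.boxPoints(cv2.minAreaRect(cv2.findNonZero(r)));w=at(c,b,zt)[:,:2]
        e=(w[1]-w[0],w[2]-w[1]);L=max(e,key=np.linalg.norm)
        print(camname,round(m["score"],2),m["bbox"],"ctr",w.mean(0).round(1),[round(np.linalg.norm(x)) for x in e],"axis",(np.degrees(np.arctan2(L[1],L[0]))%180).round(1))
    return p,c
E
python3 - <<'E'
from h import *
p,c=lying("wrist");cv2.imwrite("pics/w1.png",p)
go([460,60,150],90,0)
for l,z in(("tumbler_1",28),("carton",0),("long_flap_near",97)):
  for m in ctrl.pinpoint(l,"wrist"):
    print(l,round(m["score"],2),np.round(m["xy"]),at(c,m["xy"],z).round()[0,:2])
E
```

```text
wrist 0.85 [374.1, 144.2, 451.5, 231.8] ctr [611.8  68.5] [95, 66] axis 76.8
wrist 0.82 [230.2, 267.7, 292.4, 333.5] ctr [434.2 -85.4] [62, 109] axis 109.1
wrist 0.76 [251.5, 144.2, 306.7, 229.8] ctr [458.6  71.4] [56, 100] axis 91.0
wrist 0.41 [265.1, 363.8, 337.0, 404.7] ctr [ 488.1 -220.9] [102, 71] axis 179.7
t 3.6 TCP target [460.  60. 131.] d world [ -0.1 -14.2 -91.7] tool units [-2.850e-01 -1.000e-03  1.833e+00] in final axes [-0.285 -0.002  1.833] turn [-0.    -0.    -0.002] q [0.13 0.19 1.97 0.   0.98 0.14]
tumbler_1 0.92 [274. 330.] [ 453. -124.]
tumbler_1 0.8 [132. 128.] [301. 138.]
tumbler_1 0.64 [425. 150.] [622. 113.]
tumbler_1 0.58 [278. 147.] [459. 117.]Traceback (most recent call last):
  File "<stdin>", line 5, in <module>
ValueError: it knows: carton, mug, peg, rack, racked, room_key, stapler, torch, tumbler
```

View pics/w1.png

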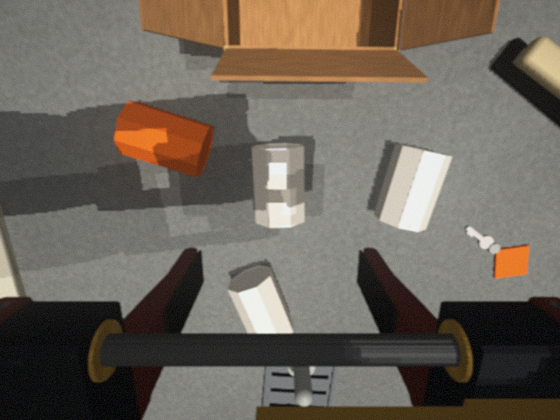

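Wrist view: the middle white tumbler is at (278,187), mouth up-image (+y). The carton's near flaps show at the top.

>>> apply_moves([
  [1,[0,0,0],[0,0.1,0]],
  [1,[0,0,0],[0,0.1,0]],
  [1,[0,0,0],[0,0.1,0]],
  [1,[0,0,0],[0,0.1,0]],
  [1,[0,0,0],[0,0.1,0]],
  [1,[-0.5,0,0.48],[0,0,0]],
  [1,[-0.5,0,0.48],[0,0,0]],
  [1,[0,0,0],[0,0,0]],
])

```text
t: 4.7
ee_pos: [458.6, 74.7, 152.0]
orientation: [-1.758, -1.757, -0.725]
ft_force: [0.1, 0.2, 0.0]
width: 87.9
grasp_force: 0.0
```

```bash
python3 - <<'E'
from h import *
go([459,57,28],90,45)
E
```

```text
t 4.7 TCP target [459.   70.4  14.6] d world [   0.4   -4.3 -137.4] tool units [-2.007  0.02   1.88 ] in final axes [-2.004  0.007  1.883] turn [-0.003 -0.001 -0.002] q [-0.33  0.49  2.03  0.84  1.12 -0.91]
```

>>> apply_moves([
  [1,[-0.5,0,0.47],[0,0,0]],
  [1,[-0.5,0,0.47],[0,0,0]],
  [1,[-0.5,0,0.47],[0,0,0]],
  [1,[-0.5,0,0.47],[0,0,0]],
  [1,[0,0,0],[0,0,0]],
  [-1,[0,0,0],[0,0,0]],
  [-1,[0,0,0],[0,0,0]],
  [-1,[0,0,0],[0,0,0]],
])

```text
t: 5.7
ee_pos: [460.8, 68.8, 17.3]
orientation: [-1.761, -1.761, -0.731]
ft_force: [-0.6, -0.5, 0.4]
width: 61.1
grasp_force: 0.0
```

>>> apply_moves([
  [-1,[0,0,0],[0,0,0]],
  [-1,[0,0,0],[0,0,0]],
  [-1,[0,0,0],[0,0,0]],
])

```text
t: 6.08
ee_pos: [460.7, 68.8, 17.0]
orientation: [-1.76, -1.759, -0.731]
ft_force: [-1.0, -2.9, 7.3]
width: 56.1
grasp_force: 29.9
```

>>> apply_moves([
  [-1,[0.7,0,-0.7],[0,0,0]],
  [-1,[0.7,0,-0.7],[0,0,0]],
  [-1,[0.7,0,-0.7],[0,0,0]],
  [-1,[0.8,0,-0.8],[0,-0.1,0]],
  [-1,[0,0,0],[0,-0.1,0]],
  [-1,[0,0,0],[0,-0.1,0]],
  [-1,[0,0,0],[0,-0.1,0]],
  [-1,[0,0,0],[0,-0.1,0]],
])

```text
t: 7.08
ee_pos: [460.2, 68.7, 222.1]
orientation: [2.219, 2.216, -0.003]
ft_force: [-1.0, 0.4, -0.6]
width: 56.2
grasp_force: 29.9
```

>>> apply_moves([
  [-1,[-0.9,0.06,0],[0,0,0]],
  [-1,[-0.9,0.06,0],[0,0,0]],
  [-1,[-0.9,0.06,0],[0,0,0]],
  [-1,[-0.9,0.06,0],[0,0,0]],
  [-1,[-0.9,0.06,0],[0,0,0]],
  [-1,[-0.9,0.06,0],[0,0,0]],
  [-1,[-0.9,0.06,0],[0,0,0]],
  [-1,[-0.9,0.06,0],[0,0,0]],
])

```text
t: 8.07
ee_pos: [483.3, -292.4, 221.0]
orientation: [-2.222, -2.22, 0.0]
ft_force: [0.8, 0.2, -0.5]
width: 56.1
grasp_force: 29.9
```

```bash
python3 - <<'E'
from h import *
o=ctrl.get_obs();print(o["ee_pos"].round(1),o["width"],o["grasp_force"])
p,c=cam("wrist");cv2.imwrite("pics/w2.png",p)
for m in ctrl.pinpoint("peg_3","wrist"):print(round(m["score"],2),np.round(m["xy"]),at(c,m["xy"],10).round()[0,:2])
for m in ctrl.masks_of("peg_3","wrist"):print(round(m["score"],2),np.round(m["bbox"]))
go([484,-201,150],90,-45)
E
```

```text
[ 483.3 -292.4  221. ] 56.08599572245656 29.869443863863125
0.67 [288. 103.] [ 492. -201.]
0.92 [236.  64. 340. 171.]
t 8.22 TCP target [ 484.  -214.4  136.6] d world [  0.6  78.2 -84.3] tool units [1.564 0.008 1.686] in final axes [2.298 0.013 0.086] turn [-0.001 -0.5   -0.002] q [-0.57  0.34  1.77 -0.    1.04 -0.56]
```

View pics/w2.png

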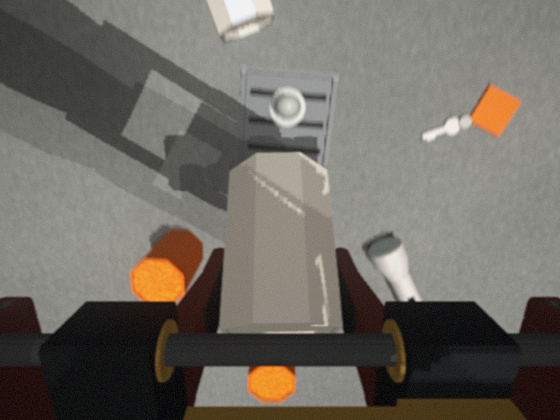

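Peg_3 shows at (288,105), which gives world (492,-201) and agrees with the rack fit. Next I tilt the tumbler mouth down over it.

>>> apply_moves([
  [-1,[0,0,0],[0,-0.1,0]],
  [-1,[0,0,0],[0,-0.1,0]],
  [-1,[0,0,0],[0,-0.1,0]],
  [-1,[0,0,0],[0,-0.1,0]],
  [-1,[0,0,0],[0,-0.1,0]],
  [-1,[0.7,0.058,-0.045],[0,0,0]],
  [-1,[0.7,0.058,-0.045],[0,0,0]],
  [-1,[0.7,0.058,-0.045],[0,0,0]],
])

```text
t: 9.22
ee_pos: [492.1, -210.2, 151.1]
orientation: [1.76, 1.76, -0.729]
ft_force: [-0.0, -0.0, -0.5]
width: 56.3
grasp_force: 29.9
```

>>> apply_moves([
  [-1,[0,0,0],[0,0,0]],
])

```text
t: 9.35
ee_pos: [491.8, -210.0, 150.4]
orientation: [1.757, 1.764, -0.731]
ft_force: [-0.0, 0.2, -0.7]
width: 56.2
grasp_force: 29.9
```

```bash
python3 - <<'E'
from h import *
go([492,-200,72],90,-45)
p,c=cam("scene");cv2.imwrite("pics/s2.png",cv2.resize(p[130:330,110:360],None,fx=3,fy=3,interpolation=3))
E
```

```text
t 9.35 TCP target [ 492.  -213.4   58.6] d world [  0.2  -3.4 -91.9] tool units [1.25  0.009 1.348] in final axes [1.251 0.003 1.348] turn [-0.    -0.     0.003] q [-0.01  0.5   2.01 -1.04  0.96  0.76]
```

View pics/s2.png

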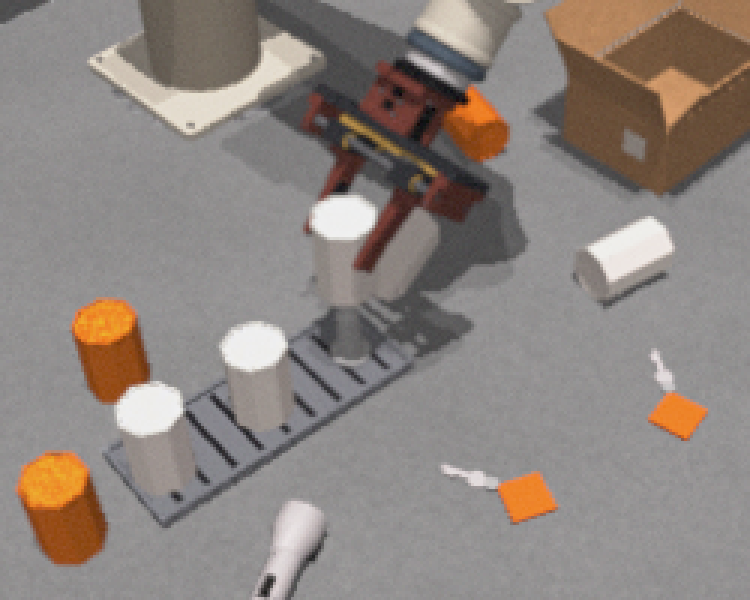

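Scene crop: the tumbler hangs upright above peg_3 at (345,255). The gripper leans over T3 with room to spare.

>>> apply_moves([
  [-1,[0.27,0,0.295],[0,0,0]],
  [-1,[0.27,0,0.295],[0,0,0]],
  [-1,[0.27,0,0.295],[0,0,0]],
  [-1,[0.27,0,0.295],[0,0,0]],
  [-1,[0,0,0],[0,0,0]],
])

```text
t: 10.02
ee_pos: [492.0, -216.3, 71.9]
orientation: [1.761, 1.76, -0.731]
ft_force: [-0.3, -0.5, -1.3]
width: 56.1
grasp_force: 29.9
```

>>> apply_moves([
  [-1,[0.06,0,0.06],[0,0,0]],
  [-1,[0.06,0,0.06],[0,0,0]],
  [-1,[0,0,0],[0,0,0]],
])

```text
t: 10.4
ee_pos: [492.8, -215.6, 63.6]
orientation: [1.761, 1.759, -0.729]
ft_force: [0.0, -0.1, -0.2]
width: 56.0
grasp_force: 29.9
```

>>> apply_moves([
  [-1,[0.04,0,0.02],[0,0,0]],
  [-1,[0.03,0,0.03],[0,0,0]],
  [-1,[0,0,0],[0,0,0]],
])

```text
t: 10.78
ee_pos: [492.3, -215.0, 59.6]
orientation: [1.76, 1.759, -0.731]
ft_force: [-2.6, 1.6, 4.2]
width: 55.9
grasp_force: 30.0
```

>>> apply_moves([
  [-1,[0.03,0,0.03],[0,0,0]],
  [-1,[0,0,0],[0,0,0]],
])

```text
t: 11.02
ee_pos: [492.1, -215.3, 59.0]
orientation: [1.759, 1.756, -0.733]
ft_force: [-6.0, 7.8, 18.6]
width: 55.7
grasp_force: 30.0
```

>>> apply_moves([
  [1,[0,0,0],[0,0,0]],
  [1,[0,0,0],[0,0,0]],
  [1,[0,0,0],[0,0,0]],
  [1,[0,0,-0.5],[0,0,0]],
  [1,[0,0,-0.8],[0,0,0]],
  [1,[0,0,-1],[0,0,0]],
  [1,[-0.6,0,-0.6],[0,0.1,0]],
  [1,[0,0,-0.5],[0,0.1,0]],
])

```text
t: 12.02
ee_pos: [493.8, -117.6, 203.0]
orientation: [1.959, 1.962, -0.462]
ft_force: [-0.4, 0.1, -0.3]
width: 87.7
grasp_force: 0.0
```

>>> apply_moves([
  [1,[0,0,0],[0,0.1,0]],
  [1,[0,0,0],[0,0.1,0]],
  [1,[0,0,0],[0,0.1,0]],
  [1,[0,0,0],[0,0,0]],
])

```text
t: 12.52
ee_pos: [492.7, -121.1, 201.2]
orientation: [2.227, 2.215, 0.0]
ft_force: [-1.3, -0.6, 0.0]
width: 87.8
grasp_force: 0.0
```

```bash
python3 - <<'E'
from h import *
o=ctrl.get_obs();print(o["ee_pos"].round(1),o["width"])
lying("top");p,c=lying("wrist",28);cv2.imwrite("pics/w3.png",p)
for m in ctrl.pinpoint("tumbler_1","wrist"):print(round(m["score"],2),np.round(m["xy"]),at(c,m["xy"],28).round()[0,:2])
E
```

```text
[ 492.7 -121.1  201.2] 87.78507686883458
top 0.87 [214.5, 185.0, 252.0, 214.6] ctr [613.2  72.5] [59, 91] axis 78.2
wrist 0.9 [368.2, 0.5, 442.8, 49.4] ctr [607.6  40.7] [71, 38] axis 180.0
wrist 0.73 [248.7, 236.9, 311.9, 321.9] ctr [ 491.6 -224.7] [65, 112] axis 91.6
wrist 0.71 [186.8, 112.5, 266.7, 212.3] ctr [435.3 -88.9] [60, 93] axis 110.7
0.92 [281. 258.] [ 493. -198.]
0.65 [246. 197.] [ 455. -126.]
```

View pics/w3.png

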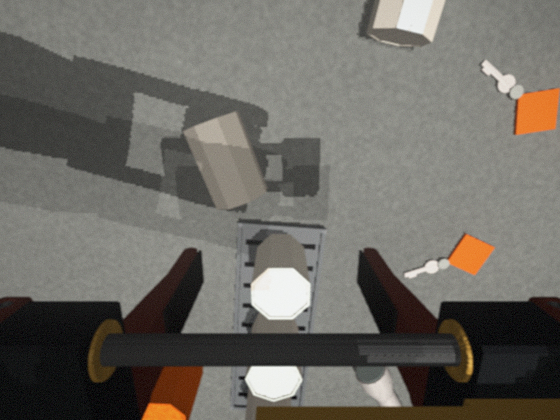

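The tumbler stands upright on peg_3, its top at (280,293) over the tray. T3 lies at (228,160), centre about (436,-89), axis about 110°.

>>> apply_moves([
  [1,[0.32,-0.57,0],[0,0,0]],
  [1,[0.32,-0.57,0],[0,0,0]],
  [1,[0,0,0.8],[0,0,-0.115]],
  [1,[0,0,0.8],[0,0,-0.115]],
  [1,[0,0,0.8],[0,0,0]],
  [1,[0,0,0],[0,0,0]],
])

```text
t: 13.52
ee_pos: [433.5, -85.5, 78.9]
orientation: [-1.782, -2.581, 0.005]
ft_force: [0.1, 0.3, -0.1]
width: 87.7
grasp_force: 0.0
```

```bash
python3 - <<'E'
from h import *
go([436,-89,30],110,0)
p,c=cam("wrist")
for m in ctrl.masks_of("tumbler_1","wrist"):
    print(round(m["score"],2),np.round(m["bbox"]),at(c,cv2.boxPoints(cv2.minAreaRect(cv2.findNonZero(m["region"].astype(np.uint8)))),50).round()[:,:2].tolist())
p,c=cam("top");cv2.imwrite("pics/c2.png",cv2.resize(p[180:300,60:220],None,fx=5,fy=5,interpolation=2))
E
```

```text
t 13.53 TCP target [436. -89.  11.] d world [  2.5  -3.5 -67.9] tool units [-0.086  0.029  1.358] in final axes [-0.082  0.023  1.359] turn [-0.004 -0.002  0.008] q [-0.22  0.41  2.11 -0.    0.63 -0.58]
0.7 [534. 117. 558. 174.] [[539.0, 42.0], [553.0, 47.0], [573.0, 20.0], [558.0, 14.0]]
```

View pics/c2.png

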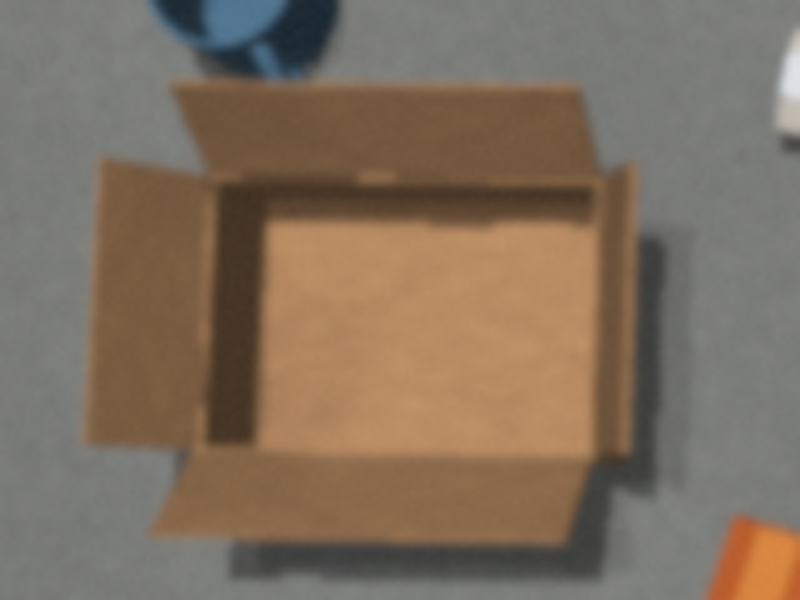

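```bash
cat > carton.py <<'E'
from h import *
from scipy.optimize import least_squares
def pts(q):
    x,y,a,ln,lf,sl,sr=q;c,s=np.cos,np.sin
    L=[[-73+72*c(ln),103,97+72*s(ln)],[-73+72*c(ln),-103,97+72*s(ln)],
       [73-72*c(lf),103,97+72*s(lf)],[73-72*c(lf),-103,97+72*s(lf)],
       [73,103-72*c(sl),93.5+72*s(sl)],[-73,103-72*c(sl),93.5+72*s(sl)],
       [73,-103+72*c(sr),93.5+72*s(sr)],[-73,-103+72*c(sr),93.5+72*s(sr)],
       [73,103,95],[73,-103,95],[-73,103,95],[-73,-103,95],[69,-99,4],[69,99,4],[-69,99,4]]
    L=np.array(L);M=R.from_euler("z",a).as_matrix();return L@M.T+[x,y,0]
E
python3 - <<'E'
from carton import *
p,c=cam("top")
uv=np.array([[152,535],[568,545],[175,85],[580,88],[100,160],[85,445],[637,165],[630,455],[210,180],[600,180],[195,447],[590,457],[593,222],[265,218],[256,447]])/5+[60,180]-.4
f=lambda q:(proj(c,pts(q))-uv).ravel()
r=least_squares(f,[499,305,0,2.1,2.1,2.3,1.9],loss="soft_l1");print(r.x.round(3));print(r.fun.reshape(-1,2).round(1).tolist())
E
```

```text
[ 4.89272e+02  3.05309e+02 -1.60000e-02  2.16400e+00  2.09300e+00
  2.03100e+00  1.98500e+00]
[[-1.3, 0.5], [-0.1, -0.3], [-1.5, -0.1], [0.4, -0.1], [0.1, -0.8], [-0.2, 1.6], [0.2, -0.9], [-0.2, 1.0], [-0.7, -1.2], [0.6, -0.4], [-0.6, 2.2], [0.8, 1.2], [6.5, -2.9], [0.5, -2.8], [-0.1, 1.7]]
```

>>> apply_moves([
  [1,[-0.04,0.01,0.68],[0,0,0]],
  [1,[-0.04,0.01,0.68],[0,0,0]],
  [1,[0,0,0],[0,0,0]],
  [-1,[0,0,0],[0,0,0]],
  [-1,[0,0,0],[0,0,0]],
  [-1,[0,0,0],[0,0,0]],
  [-1,[0,0,0],[0,0,0]],
  [-1,[0,0,0],[0,0,0]],
])

```text
t: 14.72
ee_pos: [438.6, -90.3, 13.8]
orientation: [1.787, 2.583, 0.001]
ft_force: [-1.0, 0.1, 8.0]
width: 55.9
grasp_force: 29.9
```

>>> apply_moves([
  [-1,[0,0,-0.7],[0,0,0]],
  [-1,[0,0,-0.9],[0,0,-0.11]],
  [-1,[0,0,-0.9],[0,0,-0.11]],
  [-1,[0,0,-0.9],[0,0,-0.11]],
  [-1,[0,0,-0.9],[0,0,-0.11]],
  [-1,[0,0,0],[0,0,-0.11]],
  [-1,[0,0,0],[0,0,-0.11]],
  [-1,[0,0,0],[0,0,-0.115]],
])

```text
t: 15.72
ee_pos: [437.7, -90.2, 228.2]
orientation: [-0.02, 3.141, -0.0]
ft_force: [-1.1, -0.4, -1.3]
width: 56.0
grasp_force: 29.9
```

>>> apply_moves([
  [-1,[-0.13,1,0],[0,0,0]],
  [-1,[-0.13,1,0],[0,0,0]],
  [-1,[-0.13,1,0],[0,0,0]],
  [-1,[-0.13,1,0],[0,0,0]],
  [-1,[-0.13,1,0],[0,0,0]],
  [-1,[-0.13,1,0],[0,0,0]],
  [-1,[-0.13,1,0],[0,0,0]],
  [-1,[-0.13,1,0],[0,0,0]],
])

```text
t: 16.73
ee_pos: [486.9, 311.6, 227.9]
orientation: [0.012, -3.141, 0.001]
ft_force: [0.9, -0.2, -1.4]
width: 56.0
grasp_force: 29.9
```

```bash
python3 - <<'E'
from h import *
p,c=cam("wrist");cv2.imwrite("pics/w4.png",p)
for m in ctrl.pinpoint("carton","wrist"):print(round(m["score"],2),np.round(m["xy"]),at(c,m["xy"],0).round()[0,:2])
go([490,352,38],179,0)
go([490,352,230],179,0)
E
```

```text
0.9 [275. 183.] [489. 306.]
t 16.82 TCP target [490. 352.  19.] d world [   2.5   37.9 -209. ] tool units [-0.055  0.751  4.181] in final axes [-0.037  0.759  4.179] turn [0.001 0.001 0.018] q [ 0.55  0.35  1.73  0.    1.06 -1.03]
t 16.82 TCP target [490. 352. 211.] d world [  2.5  37.9 -17. ] tool units [-0.058  0.757  0.341] in final axes [-0.037  0.759  0.339] turn [0.001 0.001 0.018] q [ 0.55  0.35  1.73  0.    1.06 -1.03]
```

View pics/w4.png

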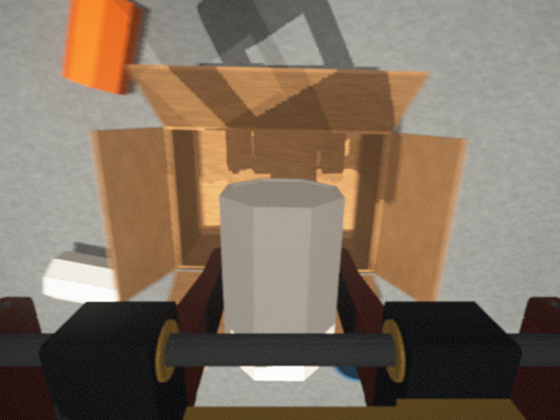

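Wrist view: the carton floor centre is at (489,306), the fit agrees, and all flaps lean outward. I'll lower in the middle and then slide left.

>>> apply_moves([
  [-1,[-0.05,0,0.8],[0,0,0]],
  [-1,[0,0,0.8],[0,0,0]],
  [-1,[0,0,0.8],[0,0,0]],
  [-1,[0,0,0.9],[0,0,0]],
  [-1,[0,0,0],[0,0,0]],
])

```text
t: 17.45
ee_pos: [487.0, 307.8, 60.1]
orientation: [0.011, -3.135, 0.006]
ft_force: [0.1, -1.1, -1.5]
width: 56.2
grasp_force: 29.9
```

>>> apply_moves([
  [-1,[0,0.26,0],[0,0,0]],
  [-1,[0,0.26,0],[0,0,0]],
  [-1,[0,0.26,0],[0,0,0]],
  [-1,[0,0,0.35],[0,0,0]],
  [-1,[0,0,0.35],[0,0,0]],
  [-1,[0,0,0],[0,0,0]],
])

```text
t: 18.2
ee_pos: [487.8, 347.8, 25.6]
orientation: [0.011, -3.138, 0.004]
ft_force: [0.2, 0.5, -1.1]
width: 55.8
grasp_force: 29.9
```

>>> apply_moves([
  [-1,[0,0.1,0.1],[0,0,0]],
  [-1,[0,0,0.03],[0,0,0]],
  [-1,[0,0,0],[0,0,0]],
])

```text
t: 18.58
ee_pos: [489.5, 354.2, 21.6]
orientation: [-0.011, 3.141, 0.0]
ft_force: [0.2, 0.0, 0.2]
width: 56.1
grasp_force: 29.9
```

>>> apply_moves([
  [0.5,[0,0,0],[0,0,0]],
  [0.5,[0,0,0],[0,0,0]],
  [0.5,[0,0,0],[0,0,0]],
  [0.5,[0,0,-0.8],[0,0,0]],
  [0.5,[0,0,-0.9],[0,0,0]],
  [0.5,[0,0,-0.9],[0,0,0]],
  [0.5,[0,0,-0.9],[0,0,0]],
  [1,[0,0,-0.9],[0,0,0]],
])

```text
t: 19.58
ee_pos: [489.2, 354.0, 243.2]
orientation: [-0.011, 3.141, 0.0]
ft_force: [0.8, 0.8, 0.1]
width: 72.5
grasp_force: 0.0
```

```bash
python3 - <<'E'
from h import *
p,c=lying("wrist",28);cv2.imwrite("pics/w5.png",p);lying("top",30)
for n in("top","scene"):
  cc=cam(n)[1]
  for m in ctrl.pinpoint("tumbler_1",n):print(n,round(m["score"],2),np.round(m["xy"]),at(cc,m["xy"],28).round()[0,:2])
go([612,72,130],78,0)
E
```

```text
wrist 0.91 [257.5, 140.2, 305.0, 222.7] ctr [489.6 352.8] [100, 60] axis 176.7
wrist 0.76 [16.2, 245.1, 107.8, 301.7] ctr [611.3  66.2] [73, 115] axis 78.5
top 0.84 [327.2, 225.8, 349.6, 254.4] ctr [ 495.9 -206.5] [69, 60] axis 134.3
top 0.78 [115.7, 231.6, 142.8, 265.7] ctr [486.8 355.5] [89, 64] axis 179.4
top 0.6 [215.0, 185.0, 253.7, 218.0] ctr [613.4  72.5] [62, 95] axis 77.7
top 0.93 [339. 245.] [ 486. -213.]
top 0.89 [220. 194.] [627. 108.]
top 0.89 [127. 232.] [524. 358.]
top 0.83 [206. 317.] [299. 141.]
top 0.45 [115. 181.] [665. 393.]
scene 0.88 [258. 166.] [301. 123.]
scene 0.81 [227. 248.] [ 507. -214.]
scene 0.53 [347. 162.] [511. 364.]
t 19.98 TCP target [612.  72. 111.] d world [ 123.3 -281.5 -128.8] tool units [-2.433 -5.644  2.579] in final axes [-4.995  3.584  2.576] turn [-0.002 -0.     1.138] q [ 0.61  0.37  1.66 -0.    1.11 -0.97]
```

View pics/w5.png

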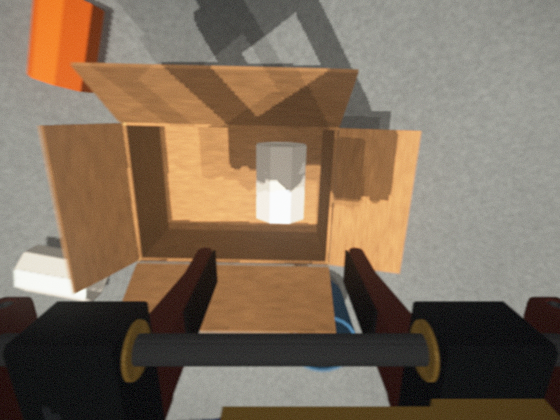

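Wrist view: the first leftover lies in the carton at (280,182), near its left wall. Next is T1.

>>> apply_moves([
  [1,[-0.41,-0.945,0],[0,0,0]],
  [1,[-0.41,-0.945,0],[0,0,0]],
  [1,[-0.41,-0.945,0],[0,0,0]],
  [1,[-0.41,-0.945,0],[0,0,0]],
  [1,[-0.41,-0.945,0],[0,0,0]],
  [1,[-0.41,-0.945,0],[0,0,0]],
  [1,[0,0,0],[0,0,0.113]],
  [1,[0,0,0.3],[0,0,0.113]],
])

```text
t: 20.98
ee_pos: [614.9, 70.5, 225.8]
orientation: [-0.555, -3.092, -0.0]
ft_force: [0.5, 0.2, -0.5]
width: 87.8
grasp_force: 0.0
```

>>> apply_moves([
  [1,[0,0,0.37],[0,0,0.113]],
  [1,[0,0,0.37],[0,0,0.113]],
  [1,[0,0,0.37],[0,0,0.113]],
  [1,[0,0,0.37],[0,0,0.113]],
  [1,[0,0,0.37],[0,0,0.113]],
  [1,[0,0,0.37],[0,0,0.113]],
  [1,[0,0,0.37],[0,0,0.113]],
  [1,[0,0,0.37],[0,0,0.113]],
])

```text
t: 21.98
ee_pos: [613.5, 71.4, 76.5]
orientation: [-2.434, -1.984, 0.003]
ft_force: [0.4, -0.1, -0.3]
width: 87.9
grasp_force: 0.0
```

```bash
python3 - <<'E'
from h import *
lying("wrist",40);lying("top",30)
go([612,70,30],78,0)
E
```

```text
wrist 0.98 [234.1, 171.9, 318.7, 313.3] ctr [610.6  69.3] [54, 103] axis 80.7
top 0.72 [326.0, 229.4, 348.1, 253.7] ctr [ 493.8 -207.1] [67, 57] axis 134.3
top 0.64 [114.1, 231.4, 140.0, 262.8] ctr [485.8 355.2] [65, 89] axis 1.5
t 22.18 TCP target [612.  70.  11.] d world [ -1.8  -1.4 -66.6] tool units [-0.034 -0.027  1.332] in final axes [-0.035 -0.029  1.332] turn [-0.001  0.     0.01 ] q [ 0.1   0.6   1.72 -0.    0.82  0.29]
```

>>> apply_moves([
  [1,[0,-0.03,0.66],[0,0,0]],
  [1,[0,-0.03,0.66],[0,0,0]],
  [1,[0,0,0],[0,0,0]],
  [-1,[0,0,0],[0,0,0]],
  [-1,[0,0,0],[0,0,0]],
  [-1,[0,0,0],[0,0,0]],
  [-1,[0,0,0],[0,0,0]],
  [-1,[0,0,0],[0,0,0]],
])

```text
t: 23.18
ee_pos: [612.1, 72.1, 13.4]
orientation: [2.429, 1.992, 0.002]
ft_force: [-0.8, -0.5, 6.2]
width: 55.7
grasp_force: 30.0
```

>>> apply_moves([
  [-1,[0,0,-0.7],[0,0,0]],
  [-1,[0,0,-0.95],[0,0,-0.113]],
  [-1,[0,0,-0.95],[0,0,-0.113]],
  [-1,[0,0,-0.95],[0,0,-0.113]],
  [-1,[0,0,-0.95],[0,0,-0.113]],
  [-1,[0,0,0],[0,0,-0.113]],
  [-1,[0,0,0],[0,0,-0.113]],
  [-1,[0,0,0],[0,0,-0.113]],
])

```text
t: 24.18
ee_pos: [611.2, 72.1, 237.6]
orientation: [-0.807, -3.036, 0.0]
ft_force: [0.4, 0.4, -1.3]
width: 55.6
grasp_force: 30.0
```

>>> apply_moves([
  [-1,[0,0,0],[0,0,-0.113]],
  [-1,[0,0,0],[0,0,-0.113]],
  [-1,[0,0,0],[0,0,-0.1]],
  [-1,[0.6,0.9,0],[0,0,0]],
  [-1,[0.6,0.9,0],[0,0,0]],
  [-1,[0.6,0.9,0],[0,0,0]],
  [-1,[0.6,0.9,0],[0,0,0]],
  [-1,[0,0,0],[0,0,0]],
])

```text
t: 25.18
ee_pos: [491.8, 256.0, 237.4]
orientation: [-0.014, -3.141, -0.0]
ft_force: [-0.1, -0.3, 0.1]
width: 56.0
grasp_force: 30.0
```

```bash
python3 - <<'E'
from h import *
o=ctrl.get_obs();print(o["width"],o["grasp_force"]);go([489,280,230],179,0);lying("top",30)
E
```

```text
55.966481757728815 29.95439999678638
t 25.18 TCP target [489. 280. 211.] d world [ -2.8  24.  -26.4] tool units [0.061 0.48  0.529] in final axes [0.065 0.479 0.529] turn [ 0.    -0.     0.006] q [ 0.46  0.3   1.77  0.    1.07 -1.1 ]
top 0.91 [328.7, 230.1, 349.0, 253.9] ctr [ 497.2 -207.8] [65, 59] axis 89.6
top 0.6 [361.2, 230.3, 394.8, 258.1] ctr [ 487.3 -314.3] [75, 61] axis 115.9
top 0.59 [115.4, 249.3, 127.3, 256.7] ctr [471.2 371.3] [37, 23] axis 103.8
top 0.34 [92.2, 160.9, 132.7, 192.7] ctr [686.1 416.4] [102, 80] axis 101.4
```

>>> apply_moves([
  [-1,[0.04,0.47,0.9],[0,0,0]],
  [-1,[0,0,0.9],[0,0,0]],
  [-1,[0,0,0.9],[0,0,0]],
  [-1,[0,0,0.6],[0,0,0]],
  [-1,[0,0,0.4],[0,0,0]],
  [-1,[0,0,0.3],[0,0,0]],
  [-1,[0,0,0],[0,0,0]],
])

```text
t: 26.15
ee_pos: [492.3, 276.2, 36.6]
orientation: [-0.023, -3.14, 0.001]
ft_force: [0.2, -0.5, -1.2]
width: 56.1
grasp_force: 30.0
```

>>> apply_moves([
  [-1,[0,0,0.2],[0,0,0]],
  [-1,[0,0,0],[0,0,0]],
])

```text
t: 26.4
ee_pos: [492.3, 277.1, 27.5]
orientation: [0.021, 3.141, 0.0]
ft_force: [0.1, 0.1, -2.0]
width: 56.0
grasp_force: 30.0
```

Lower the last few millimetres, release, and rise.

>>> apply_moves([
  [-1,[0,0,0.12],[0,0,0]],
  [-1,[0,0,0],[0,0,0]],
  [0.45,[0,0,0],[0,0,0]],
  [0.45,[0,0,0],[0,0,0]],
  [0.45,[0,0,0],[0,0,0]],
  [0.45,[0,0,-0.7],[0,0,0]],
  [0.45,[0,0,-0.9],[0,0,0]],
  [0.45,[0,0,-0.9],[0,0,0]],
])

```text
t: 27.4
ee_pos: [492.0, 277.0, 147.7]
orientation: [-0.021, -3.141, 0.0]
ft_force: [-0.2, 0.6, 0.8]
width: 63.5
grasp_force: 0.0
```

>>> apply_moves([
  [-1,[0,0,-0.9],[0,0,0]],
  [-1,[0,0,-0.9],[0,0,0]],
  [-1,[0,0,-0.3],[0,0,0]],
  [-1,[0,0,0],[0,0,0]],
])

```text
t: 27.9
ee_pos: [492.4, 277.3, 251.9]
orientation: [0.021, 3.14, 0.001]
ft_force: [0.1, -0.8, 0.2]
width: 27.2
grasp_force: 0.0
```

```bash
python3 - <<'E'
from h import *
p,c=lying("wrist",32);cv2.imwrite("pics/w6.png",p);print(c[2].round(4).tolist())
o=ctrl.get_obs();print(o["ee_pos"].round(1),o["width"],np.round(o["qpos"],2))
E
```

```text
wrist 0.69 [257.5, 147.7, 300.9, 226.3] ctr [496.2 277. ] [55, 98] axis 0.6
wrist 0.66 [318.9, 139.4, 370.3, 217.6] ctr [488.  354.8] [96, 58] axis 177.8
[[0.0118, 0.9999, 0.0002, -283.3387], [0.9523, -0.0113, 0.305, -511.139], [0.305, -0.0034, -0.9523, 269.9129], [0.0, 0.0, 0.0, 1.0]]
[491.4 276.7 249.8] 19.34466201438673 [ 0.49  0.3   1.74  0.    1.1  -1.07]
```

View pics/w6.png

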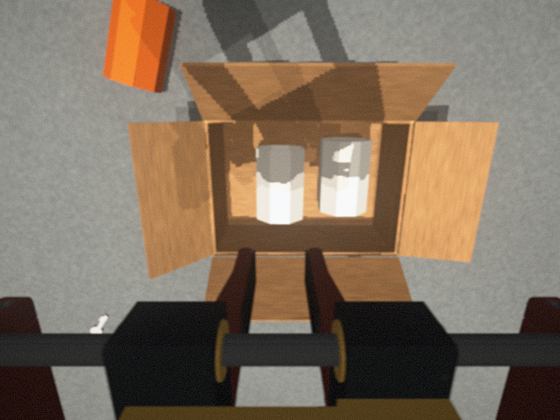

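Wrist view: both leftovers lie side by side in the carton, at (279,185) and (345,178). Now the flaps, starting with the left short one.

>>> apply_moves([
  [-1,[0,0.99,0],[0,0,0]],
  [-1,[0,0.99,0],[0,0,0]],
  [-1,[0,0.99,0],[0,0,0]],
  [-1,[0,0.99,0],[0,0,0]],
  [-1,[0,0,0.83],[0,0,0]],
  [-1,[0,0,0.83],[0,0,0]],
  [-1,[0,0,0.83],[0,0,0]],
  [-1,[0,0,0],[0,0,0]],
])

```text
t: 29.0
ee_pos: [491.9, 472.5, 121.2]
orientation: [-0.021, -3.134, 0.011]
ft_force: [-0.4, 0.8, 0.3]
width: 0.5
grasp_force: 0.0
```

>>> apply_moves([
  [-1,[0,-0.5,0],[0,0,0]],
  [-1,[0,-0.5,0],[0,0,0]],
  [-1,[0,-0.5,0],[0,0,0]],
  [-1,[0,-0.36,0.14],[0,0,0]],
  [-1,[0,-0.2,0.2],[0,0,0]],
  [-1,[0,-0.1,0.2],[0,0,0]],
  [-1,[0,0,0],[0,0,0]],
])

```text
t: 29.88
ee_pos: [492.9, 366.9, 98.7]
orientation: [-0.021, -3.14, 0.002]
ft_force: [0.6, 1.2, -0.3]
width: 0.4
grasp_force: 0.0
```

>>> apply_moves([
  [-1,[0,0,0.06],[0,0,0]],
  [-1,[0,0,0.04],[0,0,0]],
  [-1,[0,0,0],[0,0,0]],
])

```text
t: 30.25
ee_pos: [493.4, 367.5, 94.9]
orientation: [0.02, 3.142, -0.0]
ft_force: [-0.0, 0.2, -0.7]
width: 0.5
grasp_force: 0.0
```

>>> apply_moves([
  [-1,[0,0,0.04],[0,0,0]],
  [-1,[0,0,0.03],[0,0,0]],
  [-1,[0,0,0],[0,0,0]],
])

```text
t: 30.62
ee_pos: [493.3, 367.1, 91.4]
orientation: [-0.021, -3.141, 0.0]
ft_force: [0.4, -0.1, 0.7]
width: 0.6
grasp_force: 0.0
```

```bash
python3 - <<'E'
from h import *
p,c=cam("scene");cv2.imwrite("pics/s3.png",cv2.resize(p[80:240,250:450],None,fx=3.5,fy=3.5,interpolation=2))
E
```

```text
(no output)
```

View pics/s3.png

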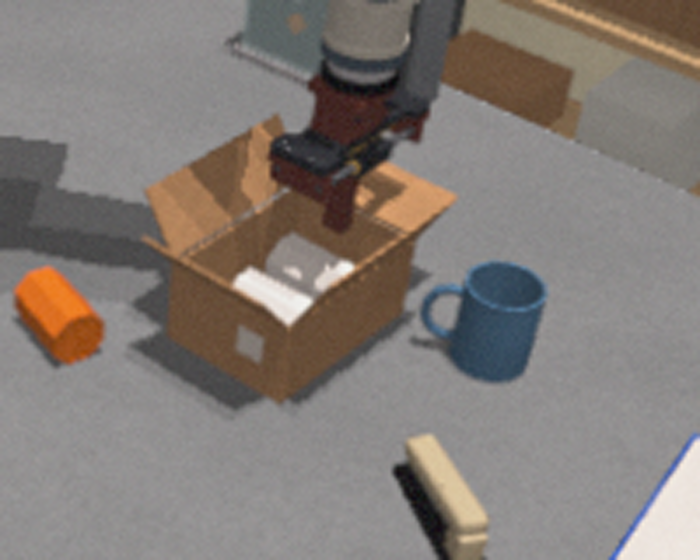

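The scene crop suggests the left flap, near (420,190), is still open. I'll rise and measure the flap angles.

>>> apply_moves([
  [-1,[0,0,-0.9],[0,0,0]],
  [-1,[0,0,-0.9],[0,0,0]],
  [-1,[0,0,-0.9],[0,0,0]],
  [-1,[0,0,-0.9],[0,0,0]],
  [-1,[0,-0.2,0],[0,0,0]],
  [-1,[0.9,-0.2,0],[0,0,0]],
  [-1,[0,0,0],[0,0,0]],
])

```text
t: 31.55
ee_pos: [445.3, 346.2, 270.1]
orientation: [-0.02, -3.139, 0.003]
ft_force: [0.5, 1.1, -0.5]
width: 0.2
grasp_force: 0.0
```

```bash
python3 - <<'E'
from h import *
p,c=cam("wrist");cv2.imwrite("pics/w7.png",p);np.save("c7.npy",np.array([c[0],c[1],c[2]],dtype=object),allow_pickle=True)
o=ctrl.get_obs();print(o["ee_pos"].round(1))
E
```

```text
[447.  347.  270.6]
```

View pics/w7.png

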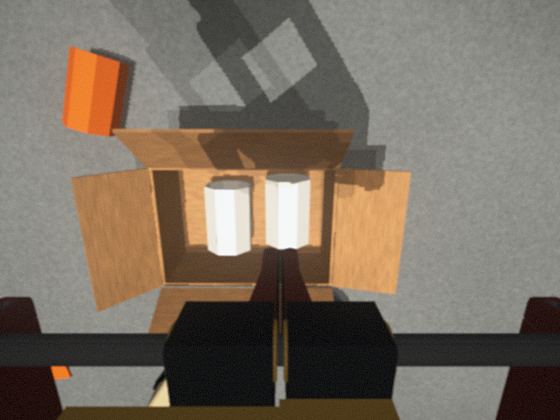

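```bash
python3 - <<'E'
from carton import *
c=tuple(np.load("c7.npy",allow_pickle=True))
idx=[0,1,4,5,6,7,8,9,10,11]
uv=np.array([[352,130],[115,130],[395,292],[409,172],[98,309],[75,177],[332,286],[165,285],[332,168],[153,168]],float)
f=lambda q:(proj(c,pts([*q[:4],2.1,*q[4:]])[idx])-uv).ravel()
r=least_squares(f,[489,305,0,2.1,2.3,1.9],loss="soft_l1");print(r.x.round(3),r.fun.reshape(-1,2).round(1).tolist())
E
```

```text
[ 4.91970e+02  3.07985e+02 -1.40000e-02  2.21100e+00  3.05600e+00
  2.40100e+00] [[5.8, 0.3], [-0.8, -0.6], [0.2, -0.3], [1.8, -2.3], [-0.5, 3.0], [-4.2, -0.5], [2.2, 3.4], [-1.9, 3.6], [9.7, 0.7], [-4.6, 0.0]]
```

The left flap was pushed right back to about 3.0 rad, its free edge at (400,230) on the image right. I'll hook it up from beneath with a tilted finger.

>>> apply_moves([
  [-1,[0.36,0.88,0],[0,0,0]],
  [-1,[0.36,0.88,0],[0,0,0]],
  [-1,[0.36,0.88,0],[0,0,0]],
  [-1,[0.36,0.88,0],[0,0,0]],
  [-1,[0,0,0],[0,0,0.1]],
  [-1,[0,0,0],[0,0,0.1]],
  [-1,[0,0,0],[0,0,0.1]],
  [-1,[0,0,0],[0,0,0.1]],
])

```text
t: 32.6
ee_pos: [379.2, 524.9, 270.4]
orientation: [-0.999, -2.979, 0.001]
ft_force: [-0.2, -0.3, -0.6]
width: 0.7
grasp_force: 0.0
```

>>> apply_moves([
  [-1,[0,0,0],[0,0,0.1]],
  [-1,[0,0,0],[0,-0.1,0]],
  [-1,[0,0,0],[0,-0.1,0]],
  [-1,[0,0,0],[0,-0.1,0]],
  [-1,[0,0,0],[0,-0.1,0]],
  [-1,[0,0,0],[0,-0.1,0]],
  [-1,[0,0,0],[0,-0.1,0]],
  [-1,[0,0,0],[0,0,0]],
])

```text
t: 33.6
ee_pos: [377.5, 525.3, 267.5]
orientation: [0.863, 2.061, -0.448]
ft_force: [0.7, 0.4, 0.2]
width: 0.5
grasp_force: 0.0
```

```bash
python3 - <<'E'
from h import *
o=ctrl.get_obs()
for P in([375,523,200],[375,523,62],[439,459,62],[439,459,125],[439,428,145]): go(P,135,-54,True,o)
E
```

```text
t 33.6 TCP target [375. 523. 200.] d world [ -2.5  -2.3 -67.5] tool units [ 1.095 -0.059  0.791] in final axes [ 1.094 -0.067  0.792] turn [-0.008  0.001 -0.001] q [ 1.27  0.67  1.41 -0.79  1.62  0.69]
t 33.6 TCP target [375. 523.  62.] d world [  -2.5   -2.3 -205.5] tool units [ 3.33  -0.043  2.411] in final axes [ 3.327 -0.067  2.414] turn [-0.008  0.001 -0.001] q [ 1.27  0.67  1.41 -0.79  1.62  0.69]
t 33.6 TCP target [439. 459.  62.] d world [  61.5  -66.3 -205.5] tool units [ 2.268 -0.024  3.876] in final axes [ 2.263 -0.067  3.879] turn [-0.008  0.001 -0.001] q [ 1.27  0.67  1.41 -0.79  1.62  0.69]
t 33.6 TCP target [439. 459. 125.] d world [  61.5  -66.3 -142.5] tool units [ 1.248 -0.031  3.137] in final axes [ 1.244 -0.067  3.138] turn [-0.008  0.001 -0.001] q [ 1.27  0.67  1.41 -0.79  1.62  0.69]
t 33.6 TCP target [439. 428. 145.] d world [  61.5  -97.3 -122.5] tool units [ 0.666 -0.467  3.263] in final axes [ 0.663 -0.505  3.258] turn [-0.008  0.001 -0.001] q [ 1.27  0.67  1.41 -0.79  1.62  0.69]
```

>>> apply_moves([
  [-1,[0.67,-0.01,0.48],[0,0,0]],
  [-1,[0.67,-0.01,0.48],[0,0,0]],
  [-1,[0.67,-0.01,0.48],[0,0,0]],
  [-1,[0.67,-0.01,0.48],[0,0,0]],
  [-1,[0.67,-0.01,0.48],[0,0,0]],
  [-1,[-0.35,0,0.49],[0,0,0]],
  [-1,[-0.35,0,0.49],[0,0,0]],
  [-1,[-0.35,0,0.49],[0,0,0]],
])

```text
t: 34.6
ee_pos: [440.4, 458.8, 64.9]
orientation: [0.873, 2.062, -0.441]
ft_force: [0.1, -0.9, 0.1]
width: 0.1
grasp_force: 0.0
```

>>> apply_moves([
  [-1,[0,0,0],[0,0,0]],
])

```text
t: 34.72
ee_pos: [440.7, 457.5, 65.1]
orientation: [0.875, 2.06, -0.444]
ft_force: [-0.5, -0.5, 0.2]
width: 0.6
grasp_force: 0.0
```

>>> apply_moves([
  [-1,[-0.34,0,-0.25],[0,0,0]],
  [-1,[-0.34,0,-0.25],[0,0,0]],
  [-1,[-0.34,0,-0.25],[0,0,0]],
  [-1,[-0.29,-0.22,0.06],[0,0,0]],
  [-1,[-0.29,-0.22,0.06],[0,0,0]],
  [-1,[0,0,0],[0,0,0]],
])

```text
t: 35.48
ee_pos: [437.9, 426.8, 148.6]
orientation: [0.869, 2.059, -0.444]
ft_force: [-0.3, -0.1, 0.3]
width: 0.3
grasp_force: 0.0
```

```bash
python3 - <<'E'
from h import *
p,c=cam("scene");cv2.imwrite("pics/s4.png",cv2.resize(p[80:240,250:450],None,fx=3.5,fy=3.5,interpolation=2))
E
```

```text
(no output)
```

View pics/s4.png

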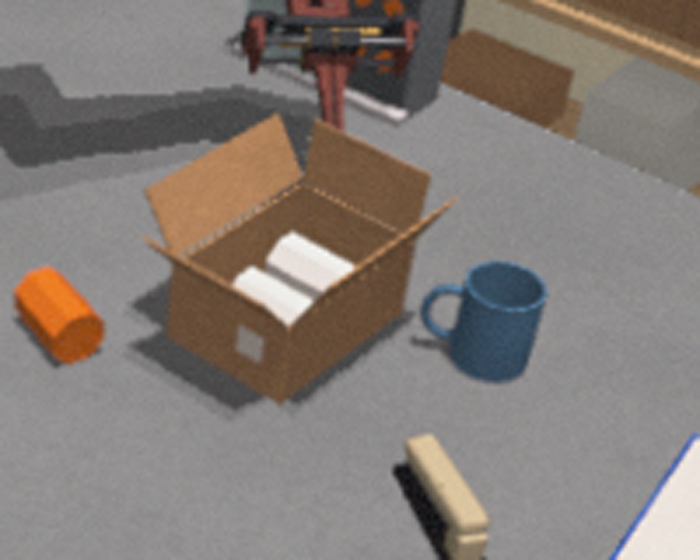

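The left flap now stands upright at (370,180), and both tumblers lie inside. Back off, straighten the tool and push the flap over.

>>> apply_moves([
  [-1,[0,0,-0.7],[0,0,0]],
  [-1,[0,0,-0.7],[0,0,0]],
  [-1,[0,0,0],[0,0.1,0]],
  [-1,[0,0,0],[0,0.1,0]],
  [-1,[0,0,0],[0,0.1,0]],
  [-1,[0,0,0],[0,0.1,0]],
  [-1,[0,0,0],[0,0.1,0]],
  [-1,[0,0,0],[0,0.1,0]],
])

```text
t: 36.52
ee_pos: [398.7, 469.4, 189.2]
orientation: [-1.22, -2.891, -0.005]
ft_force: [-0.7, -0.7, 0.2]
width: 0.2
grasp_force: 0.0
```

>>> apply_moves([
  [-1,[0,0,0],[0,0,-0.1]],
  [-1,[0,0,0],[0,0,-0.1]],
  [-1,[0,0,0],[0,0,-0.1]],
  [-1,[0,0,0],[0,0,-0.1]],
  [-1,[0,0,0],[0,0,-0.1]],
  [-1,[0,0,0],[0,0,0]],
])

```text
t: 37.28
ee_pos: [398.4, 468.9, 188.4]
orientation: [-0.023, -3.141, 0.001]
ft_force: [0.1, -0.7, 0.3]
width: 0.3
grasp_force: 0.0
```

```bash
python3 - <<'E'
from h import *
o=ctrl.get_obs();print(o["ee_pos"].round(1))
for P in([491,472,185],[491,472,125]): go(P,180,0,True,o)
E
```

```text
[398.4 468.9 188.4]
t 37.27 TCP target [491. 472. 185.] d world [92.6  3.1 -3.4] tool units [-1.85   0.088  0.067] in final axes [-1.851  0.061  0.068] turn [-0.001 -0.    -0.009] q [ 0.85  0.45  1.68 -0.    1.02 -0.71]
t 37.27 TCP target [491. 472. 125.] d world [ 92.6   3.1 -63.4] tool units [-1.851  0.09   1.267] in final axes [-1.851  0.061  1.268] turn [-0.001 -0.    -0.009] q [ 0.85  0.45  1.68 -0.    1.02 -0.71]
```

>>> apply_moves([
  [-1,[-0.92,0.04,0],[0,0,0]],
  [-1,[-0.92,0.04,0],[0,0,0]],
  [-1,[0,0,0.63],[0,0,0]],
  [-1,[0,0,0.63],[0,0,0]],
  [-1,[0,-0.5,0],[0,0,0]],
  [-1,[0,-0.5,0],[0,0,0]],
  [-1,[0,-0.5,0],[0,0,0]],
  [-1,[0,0,0],[0,0,0]],
])

```text
t: 38.28
ee_pos: [489.5, 395.6, 125.7]
orientation: [-0.028, -3.14, 0.001]
ft_force: [0.2, -0.6, 0.4]
width: 0.6
grasp_force: 0.0
```

>>> apply_moves([
  [-1,[0,-0.36,0.14],[0,0,0]],
  [-1,[0,-0.2,0.2],[0,0,0]],
  [-1,[0,-0.1,0.2],[0,0,0]],
  [-1,[0,0,0.04],[0,0,0]],
  [-1,[0,0,0.04],[0,0,0]],
  [-1,[0,0,0],[0,0,0]],
])

```text
t: 39.02
ee_pos: [489.2, 364.1, 95.4]
orientation: [0.02, 3.141, -0.0]
ft_force: [-0.5, -0.4, 1.2]
width: 0.3
grasp_force: 0.4
```

>>> apply_moves([
  [-1,[0,0,0.03],[0,0,0]],
  [-1,[0,0,0],[0,0,0]],
])

```text
t: 39.28
ee_pos: [489.4, 364.2, 95.0]
orientation: [0.02, 3.141, 0.001]
ft_force: [-3.5, -3.1, 13.0]
width: 0.4
grasp_force: 6.1
```

>>> apply_moves([
  [-1,[0,0,-0.5],[0,0,0]],
  [-1,[0,0,-0.95],[0,0,0]],
  [-1,[0,-0.8,-0.6],[0,0,0]],
  [-1,[0,-0.9,0],[0,0,0]],
  [-1,[0,-0.9,0],[0,0,0]],
  [-1,[0,-0.9,0],[0,0,0]],
  [-1,[0,-0.9,0],[0,0,0]],
  [-1,[0,-0.75,0],[0,0,0]],
])

```text
t: 40.28
ee_pos: [485.9, 105.1, 196.4]
orientation: [0.021, 3.14, 0.0]
ft_force: [0.1, -0.6, -0.3]
width: 0.3
grasp_force: 0.0
```

```bash
cat > flaps.py <<'E'
from carton import *
# compare brown-model silhouettes: fit the flap angles to the carton mask in the top view
def fit(lo=None):
    p,c=cam("top");ms=ctrl.masks_of("carton","top")
    m=max(ms,key=lambda m:m["score"]*(m["bbox"][0]<150));print(round(m["score"],2),np.round(m["bbox"]))
    hsv=cv2.cvtColor(p,cv2.COLOR_BGR2HSV)
    B=((hsv[...,0]>5)&(hsv[...,0]<20)&(hsv[...,1]>70)&(hsv[...,1]<200)).astype(np.uint8)
    roi=np.s_[170:310,60:205]
    return p,c,B
if __name__=="__main__":
    p,c,B=fit();b=B[170:310:4,64:212:3]
    for r,row in zip(range(170,310,4),b):print(r,"".join(".#"[v] for v in row))
    o=ctrl.get_obs();print(o["ee_pos"].round(1))
    for l,P in(("Lcrease",[[490,408,94]]),("Ledge shut",[[490,336,94]]),("Rcrease",[[489,202,94]])):print(l,proj(c,P).round(1))
E
python3 flaps.py
```

```text
0.95 [ 93. 195. 192. 288.]
170 ..................................................
174 ..................................................
178 ..................................................
182 ..................................................
186 ..................................................
190 ..................................................
194 ..................................................
198 ...........###########################............
202 ...........###########################............
206 ............##################....................
210 ............#################.....................
214 .............################.....................
218 .............################.....................
222 .............################.....................
226 .............###############......................
230 ............##########...##.......................
234 ............##########....#.......................
238 ............##########...##.......................
242 ............##########...##.......................
246 ............##########..
[... 246 characters left out ...]

266 ............#################........####.........
270 ............#################.....................
274 ...........##################.....................
278 ..........###################.....................
282 ..........###################.....................
286 .........####################.....................
290 ..................................................
294 ..................................................
298 ..................................................
302 ..................................................
306 ..................................................
[485.7 104.  196.3]
Lcrease [[ 99.7 243. ]]
Ledge shut [[127.4 242.9]]
Rcrease [[179.5 243. ]]
```

The left flap is shut: it met 13 N at z=95, and the brown in the top view reaches column 130. Now the right flap.

>>> apply_moves([
  [-1,[-0.06,0,0.84],[0,0,0]],
  [-1,[0,0,0.84],[0,0,0]],
  [-1,[0,0.54,-0.065],[0,0,0]],
  [-1,[0,0.54,-0.065],[0,0,0]],
  [-1,[0,0.54,-0.065],[0,0,0]],
  [-1,[0,0.54,-0.065],[0,0,0]],
  [-1,[0,0,0],[0,0,0]],
])

```text
t: 41.25
ee_pos: [490.6, 216.8, 125.4]
orientation: [0.016, 3.14, 0.002]
ft_force: [-0.6, 0.6, 0.4]
width: 0.6
grasp_force: 0.0
```

>>> apply_moves([
  [-1,[0,0.36,0.14],[0,0,0]],
  [-1,[0,0.2,0.2],[0,0,0]],
  [-1,[0,0.1,0.2],[0,0,0]],
  [-1,[0,0,0.04],[0,0,0]],
  [-1,[0,0,0.03],[0,0,0]],
  [-1,[0,0,0],[0,0,0]],
])

```text
t: 42.0
ee_pos: [490.1, 247.6, 95.2]
orientation: [-0.022, -3.141, -0.001]
ft_force: [-4.6, 3.7, 6.9]
width: 0.5
grasp_force: 3.8
```

Right flap shut, 6.9 N at z=95.2. Now the near long flap.

>>> apply_moves([
  [-1,[0,0,-0.6],[0,0,0]],
  [-1,[0,0,-0.9],[0,0,0]],
  [-1,[0,0,-0.9],[0,0,0]],
  [-1,[0.8,0.3,0],[0,0,0]],
  [-1,[0.8,0.3,0],[0,0,0]],
  [-1,[0.8,0.3,0],[0,0,0]],
  [-1,[0.8,0.27,0],[0,0,0]],
  [-1,[0,0,0],[0,0,0]],
])

```text
t: 43.0
ee_pos: [329.3, 307.8, 214.5]
orientation: [-0.017, -3.141, 0.001]
ft_force: [0.0, 0.0, -1.0]
width: 0.1
grasp_force: 0.0
```

```bash
python3 - <<'E'
from h import *
o=ctrl.get_obs();go([332,306,126],180,0,True,o)
p,c=cam("top");hsv=cv2.cvtColor(p,cv2.COLOR_BGR2HSV)
B=(hsv[...,0]>5)&(hsv[...,0]<20)&(hsv[...,1]>70)&(hsv[...,1]<200)
for r in range(192,296,4):print(r,"".join(".#"[int(v)] for v in B[r,70:212:3]))
E
```

```text
t 43.0 TCP target [332. 306. 126.] d world [  2.7  -1.8 -88.5] tool units [-0.056 -0.034  1.77 ] in final axes [-0.054 -0.035  1.77 ] turn [-0.    -0.001 -0.007] q [ 0.73  0.18  2.01  0.    0.96 -0.83]
192 ................................................
196 .........######..#..............................
200 .........###########################............
204 .........###########################............
208 ..........##########################............
212 ...........##########################...........
216 ...........###########################..........
220 ...........############################.........
224 ...........############################.........
228 ...........##############...###########.........
232 ..........##########...##...##########..........
236 ..........##########...##...##########..........
240 ..........##########...##...###########.........
244 ..........##########...##...###########.........
248 ..........##########...##...###########.........
252 ..........##########...##...###########.........
256 ..........##########...##...###########.........
260 ..........#########....###.############.........
264 ..........############################..........
268 ..........############################..........
272 ..........###########################...........
276 .........###########################............
280 ........############################............
284 ..........#########################...........##
288 ..............#####################..........###
292 .............................................###
```

>>> apply_moves([
  [-1,[0,0,0.88],[0,0,0]],
  [-1,[0,0,0.88],[0,0,0]],
  [-1,[-0.5,0,0],[0,0,0]],
  [-1,[-0.5,0,0],[0,0,0]],
  [-1,[-0.5,0,0],[0,0,0]],
  [-1,[-0.5,0,0],[0,0,0]],
  [-1,[0,0,0],[0,0,0]],
])

```text
t: 43.92
ee_pos: [433.8, 306.1, 126.4]
orientation: [0.025, 3.14, 0.001]
ft_force: [-1.0, 0.9, 0.0]
width: 0.8
grasp_force: 0.0
```

>>> apply_moves([
  [-1,[-0.36,0,0.1],[0,0,0]],
  [-1,[-0.2,0,0.2],[0,0,0]],
  [-1,[-0.1,0,0.2],[0,0,0]],
  [-1,[0,0,0.03],[0,0,0]],
  [-1,[0,0,0],[0,0,0]],
])

```text
t: 44.55
ee_pos: [463.9, 306.1, 99.8]
orientation: [-0.021, -3.141, 0.001]
ft_force: [-0.6, -0.5, -0.3]
width: 0.3
grasp_force: 0.0
```

>>> apply_moves([
  [-1,[0,0,0.03],[0,0,0]],
  [-1,[0,0,0.02],[0,0,0]],
  [-1,[0,0,0],[0,0,0]],
])

```text
t: 44.92
ee_pos: [464.2, 306.4, 98.7]
orientation: [0.02, 3.141, 0.001]
ft_force: [-2.7, -1.3, 9.1]
width: 0.6
grasp_force: 4.3
```

>>> apply_moves([
  [-1,[0,0,-0.6],[0,0,0]],
  [-1,[0,0,-1],[0,0,0]],
  [-1,[0,0,-1],[0,0,0]],
  [-1,[-0.88,-0.04,0],[0,0,0]],
  [-1,[-0.88,-0.04,0],[0,0,0]],
  [-1,[-0.88,-0.04,0],[0,0,0]],
  [-1,[-0.88,-0.04,0],[0,0,0]],
  [-1,[0,0,0],[0,0,0]],
])

```text
t: 45.92
ee_pos: [642.4, 295.3, 227.2]
orientation: [0.024, 3.141, 0.0]
ft_force: [-0.5, -0.5, -0.2]
width: 0.4
grasp_force: 0.0
```

```bash
python3 - <<'E'
from h import *
o=ctrl.get_obs();go([640,300,126],180,0,True,o)
E
```

```text
t 45.92 TCP target [640. 300. 126.] d world [  -2.4    4.7 -101.2] tool units [0.051 0.093 2.024] in final axes [0.047 0.095 2.024] turn [ 0.     0.001 -0.01 ] q [ 0.41  0.54  1.43 -0.    1.17 -1.14]
```

>>> apply_moves([
  [-1,[0,0.09,0.67],[0,0,0]],
  [-1,[0,0,0.67],[0,0,0]],
  [-1,[0,0,0.67],[0,0,0]],
  [-1,[0.46,0,0],[0,0,0]],
  [-1,[0.46,0,0],[0,0,0]],
  [-1,[0.46,0,0],[0,0,0]],
  [-1,[0.46,0,0],[0,0,0]],
  [-1,[0,0,0],[0,0,0]],
])

```text
t: 46.92
ee_pos: [546.0, 301.6, 127.4]
orientation: [-0.019, -3.14, 0.001]
ft_force: [0.2, 0.0, -0.1]
width: 0.7
grasp_force: 0.0
```

>>> apply_moves([
  [-1,[0.36,0,0.1],[0,0,0]],
  [-1,[0.2,0,0.2],[0,0,0]],
  [-1,[0.1,0,0.2],[0,0,0]],
  [-1,[0,0,0.03],[0,0,0]],
  [-1,[0,0,0],[0,0,0]],
])

```text
t: 47.55
ee_pos: [515.7, 302.0, 100.4]
orientation: [-0.021, -3.141, 0.0]
ft_force: [-0.1, 0.3, 0.3]
width: 0.9
grasp_force: 0.0
```

>>> apply_moves([
  [-1,[0,0,0.04],[0,0,0]],
  [-1,[0,0,0.03],[0,0,0]],
  [-1,[0,0,0],[0,0,0]],
])

```text
t: 47.92
ee_pos: [516.0, 302.2, 98.6]
orientation: [0.021, 3.14, 0.001]
ft_force: [-2.3, -1.4, 10.7]
width: 0.3
grasp_force: 5.6
```

>>> apply_moves([
  [-1,[0,0,-0.5],[0,0,0]],
  [-1,[0,0,-1],[0,0,0]],
  [-1,[0,0,-1],[0,0,0]],
  [-1,[0,-1,-0.5],[0,0,0]],
  [-1,[0,-1,0],[0,0,0]],
  [-1,[0,-1,0],[0,0,0]],
  [-1,[0,-1,0],[0,0,0]],
  [-1,[0,0,0],[0,0,0]],
])

```text
t: 48.92
ee_pos: [512.6, 99.3, 247.4]
orientation: [0.027, 3.141, -0.0]
ft_force: [-0.3, 0.1, 0.1]
width: 0.5
grasp_force: 0.0
```

```bash
python3 - <<'E'
from carton import *
o=ctrl.get_obs();print(o["t"],o["ee_pos"].round(),o["ft_force"].round(1))
p,c=cam("top");hsv=cv2.cvtColor(p,cv2.COLOR_BGR2HSV)
B=(hsv[...,0]>5)&(hsv[...,0]<20)&(hsv[...,1]>70)&(hsv[...,1]<200)
for r in range(192,296,4):print(r,"".join(".#"[int(v)] for v in B[r,70:212:3]))
q=[490.5,306.5,-.015,0,0,0,0]
print("crease corners",proj(c,pts(q)[8:12]).round().tolist())
for n in("top","scene"):
  for m in ctrl.masks_of("carton",n)[:1]:print(n,"carton",np.round(m["bbox"]))
  cc=cam(n)[1];print("expect bbox",[f(proj(cc,np.r_[pts(q)[:12],pts(q)[8:12]*[1,1,0]]),axis=0).round() for f in(np.min,np.max)])
# seam row profile down column 150 (edges of the long flaps)
g=cv2.cvtColor(p,cv2.COLOR_BGR2GRAY);print("gray col135-155",g[205:285:2,135:156].mean(1).round().astype(int).tolist())
for l in("racked_1","tumbler_1"):
  for m in ctrl.pinpoint(l,"top"):print(l,round(m["score"],2),at(c,m["xy"],10).round()[0,:2])
E
```

```text
48.925 [513.  99. 247.] [-0.3  0.1  0.1]
192 ................................................
196 ................................................
200 ................................................
204 ................................................
208 ................................................
212 ................................................
216 ...........################.....................
220 ...........################.....................
224 ...........################.....................
228 ..........#################.....................
232 ..........#################.....................
236 ..........#################.......####..........
240 ..........#################.......#####.........
244 ..........#################.......#####.........
248 ..........#################.......#####.........
252 ..........#################.......#####.........
256 ..........#################.......####..........
260 ..........#################.....................
264 ..........#################.....................
268 ..........#################.....................
[... 260 characters left out ...]
.....
292 ................................................
crease corners [[100.0, 214.0], [180.0, 215.0], [98.0, 271.0], [178.0, 272.0]]
top carton [101. 213. 185. 273.]
expect bbox [array([ 98., 214.]), array([186., 273.])]
scene carton [294. 112. 377. 195.]
expect bbox [array([297., 131.]), array([369., 195.])]
gray col135-155 [139, 138, 138, 138, 141, 151, 154, 154, 153, 153, 152, 153, 153, 151, 152, 151, 152, 151, 146, 144, 151, 153, 152, 152, 152, 152, 153, 152, 152, 152, 152, 152, 152, 131, 98, 99, 127, 141, 140, 139]
racked_1 0.91 [ 491. -299.]
racked_1 0.76 [ 481. -412.]
racked_1 0.72 [ 364. -382.]
racked_1 0.71 [ 471. -512.]
tumbler_1 0.69 [ 648. -442.]
tumbler_1 0.55 [ 495. -204.]
```

```bash
python3 - <<'E'
from carton import *
p,c=cam("scene")
for m in ctrl.masks_of("carton","scene")[:1]:print(np.round(m["bbox"]),round(m["score"],2))
for l in("racked_1","tumbler_1"):
  for m in ctrl.masks_of(l,"scene"):print(l,round(m["score"],2),np.round(m["bbox"]))
print([f(proj(c,[[495,-203,10],[495,-203,96]]),axis=0).round() for f in(np.min,np.max)])
E
```

```text
[299. 131. 372. 194.] 0.95
racked_1 0.98 [117. 279. 146. 319.]
racked_1 0.78 [131. 229. 161. 264.]
racked_1 0.76 [146. 257. 176. 297.]
racked_1 0.65 [185. 236. 207. 276.]
tumbler_1 0.92 [253. 160. 279. 180.]
tumbler_1 0.57 [214. 219. 238. 257.]
[array([225., 227.]), array([227., 248.])]
```

```bash
python3 -c "
from workcell import ctrl
print(ctrl.close_job())"
```

```text
the job is handed in; nothing more can be done
None
```

I handed the job in at about 49 s of the 208 s: one tumbler stands upright on peg_3, the only empty peg, the other two lie in the carton, and it is folded shut, short flaps first, then the long ones; the final camera check agreed, but no verdict came back.

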